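# Snap a stud home and pull-test it

### The arm

A 6-joint arm with a two-finger parallel gripper is mounted at the origin on a cart in front of the work surface, level with it; the furniture and walls round the work are solid. World frame = base frame: x ahead of the robot, y to its left, z up, the work surface at z = 0. Lengths are in m, angles in rad, forces in N, time in s.
With the tool pointing down it reaches from about 0.35 to 0.975 m from the base axis. Payload 4.9 kg.
Tool frame: the origin (TCP) lies at the centre of the arm's flange, where the gripper is bolted on; the fingertips stand 173 mm ahead of it and the grasp point (between the pads) lies 155 mm ahead of it; z points along the fingers, y is the line along which they close (so a half turn about z gives the same grasp; the last joint's range is limited). The gripper opens to 85 mm and grips with 20 to 120 N. Pads are 22 mm wide; open, the fingers measure 114 mm over their backs; the gripper's body (76 mm by 85 mm) begins 54 mm behind the grasp point. The pads swing forward as they close: fully open they stand 13 mm farther back than shut.
Start: joints at [-1.462, 0.053, 1.613, -0, 1.476, -0.119], TCP at [0.141, -0.609, 0.405] pointing down, gripper open.
Joint ranges: [-3.01, 3.01], [-1.01, 2.22], [0.06, 2.58], [-1.02, 4.17], [0.09, 2.62], [-3.14, 3.14]. Speed limits (rad/s): [2.57, 2.57, 3.14, 3.14, 3.14, 3.14].

### API

Orientations are given as a 3x3 rotation matrix whose columns are the frame's x, y, z axes.
In Python, from station import get_state, get_image, close_job gives the robot as it stands.
- The arm moves only by the tool jog_arm, never from a script. Its arguments are lists of equal length, an entry for each row: "gripper": the finger opening in mm, from 0 to 85.4; "linear": the shift along the world's x, y, z in mm, a list of three; "turn": the turn about the world's z in degrees. In form: {"gripper": [gripper, ...], "linear": [[tx, ty, tz], ...], "turn": [turn, ...]}. A call has 1 to 20 rows; each row shifts and turns the commanded pose from where the row before left it; what a row does not reach is not made up. A row lasts 1/12 s, in which the tool goes at most 41.7 mm and 7.16 degrees, less where a joint would pass 70% of its speed; a pose out of reach is approached as far as the arm can. A call is refused whole if a number of a shift passes 41.7 or a number of a turn 7.16, either way. A call with a gripper value outside its range is refused whole. The fingers move at their own pace and stop on an object; the grip force is fixed at half the most. Time passes only in rows, so rows that do not move let the fingers close. It gives the time, the measured TCP pose, the force, the opening and the grip force at its end, in the units of the state.
- get_state(): the state, without advancing time (a new reading comes with each control period).
- get_image(name): name is "scene" or "top" or "wrist"; returns a dict with "img" (400x640x3 uint8, red, green, blue), "vfov" (degrees; the focal length in pixels is half the picture's height over the tangent of half this angle, whatever the lens; pixels are square), "cx", "cy" (the principal point, pixels), "cam_to_world" (4x4, takes a point from camera to world coordinates). Camera axes: x right, y down, z forward; pixel columns grow to the right and rows downward; lengths in m; the calibration is good to about 2 mm. A picture is of the moment at which its call begins. There is no depth.
- close_job(): hands the job in; it is judged then, once.
The state is a dict: "clock": time; "joint_pos": joint angles; "dq": joint speeds; "joint_efforts": joint torques, N m; "eef_pos": TCP position; "eef_rot": TCP orientation; "contact_force": force on the tool from outside, world axes, zero at the start; "torque": the same for the moment, N m; "gripper_width": opening from 0.0 (shut) to 1.0 (fully open); "grasp_force": force on a finger pad.
Only numpy, scipy, OpenCV 4.12 (cv2) and the standard library are available. Lean on these libraries where they do the work, as an engineer would, in place of code of your own. Each camera call takes 0.05 s, during which the arm holds its last target. There are 200 camera calls.

### The job

Take the orange snap stud from the plywood rack and press it straight down into the socket of the spring-floated proof stand, firmly but with no more than about 20 N, until it snaps fully home. Then prove that it holds: with the stud still gripped by its handle, pull it straight up with slowly rising force until the stand's pointer is in the green band (10 to 20 N, aim for 15, never beyond the green), keep that pull for half a second, ease off and let go, leaving the stud snapped home in the stand and the grey stud in the rack.

Things in the scene. Friction and masses are not known exactly. Their poses are not given: they have to be found in the camera images.
- stud: orange-handled snap stud, loose, about 60 g, upright in either of the rack's two holes. Round about its z axis (up); origin at the centre of its steel flange's underside. Flange 32 mm across, 5 mm thick. Below the origin: neck 11 mm across to -30 mm, barb collar 18 mm across from -30 to -34 mm, then a cone narrowing to an 8 mm tip at -46 mm
- stud_grip (a point): middle of the orange stud's handle, 23 mm above the flange's underside, where to grip it. The handle is a plain upright cylinder 24 mm across, from 5 to 41 mm above the flange's underside
- spare_stud: the same stud with a grey handle, in the rack's other hole; it stays there. Same origin and axes
- rack: plywood rack, fixed, 56 (x) by 150 (y) by 56 mm high, origin at the centre of its underside; two loose 24 mm through holes in its top, 40 mm to either side of the centre along its y; the studs hang in them with the flange on the top
- stand: proof stand, fixed: grey base 110 (x) by 130 (y) by 12 mm, origin at the centre of its underside, z up. Four posts with springs carry an aluminium nest plate 68 mm square, top 75 mm above the origin. A scale column at the front left corner, level with the plate, faces -x: white, green (10 to 20 N) and red bands, read by the nest's orange pointer
- socket (a point): centre of the 23 mm socket hole, level with the nest plate's top; moves up and down with the nest. A 36 mm square steel seat with the same hole stands on the plate, its top 3 mm above this point. The stud is home when its flange lies on this seat; one not snapped in stands with its flange more than 6 mm above this point
- jaws (a point): middle of the jaw housing under the plate, 17 mm below the socket point, moving with the nest. Two sprung brass jaws snap in over the stud's barb collar; pressing it through takes roughly 5 to 12 N. Their height in the housing is set differently each time and not measured: the snapped-in stud has 3 to 11 mm of free play upward before they take the pull; then they hold far over 20 N
- nest (a joint): height of the spring-floated nest above its rest (m, up positive), 4 N per mm either way: +0.0025 to +0.005 is the green band (pull of 10 to 20 N), -0.005 means pressed down with 20 N
There are look-alikes about, which are no part of the job. There is more than one size of the stud; the one meant has the size given above.

How it is judged:
On the way, in this order (a step that is already met when the one before it is completed fails the run):
1. the orange stud is snapped home in the socket: flange underside less than 5 mm above the socket point, within 4 mm of its axis (z of stud in the frame of socket below 0.005 m and horizontal distance between stud and socket below 0.004 m and angle between stud's own z axis and vertical below 0.15 rad), for 0.2 s.
2. the snapped-in stud is pulled up by the gripper so that the nest is raised at least 2.5 mm (10 N), for 0.3 s (value of joint nest above 0.0025 m and contact force between the fingers and stud above 3 N and z of stud in the frame of socket below 0.0165 m), for 0.3 s.
At the end, for the whole second after the job is handed in: the orange stud rests upright in the socket, snapped home (flange underside 0 to 5 mm above the socket point, within 4 mm of its axis), the nest back within 1 mm of its rest height, the grey stud within 15 mm of where it started, nothing held (all of step 1 and z of stud in the frame of socket above 0 m and value of joint nest between -0.001 and 0.001 m and linear speed of stud below 0.02 m/s and distance of spare_stud from where it was at the start of the episode below 0.015 m); the robot touches nothing.
It fails at once if the nest is pulled beyond the green band (raised more than 5.2 mm, over 20 N) (value of joint nest above 0.0052 m).
It fails at once if the nest is pressed down more than 6 mm (24 N) (value of joint nest below -0.006 m).
It fails at once if the grey stud is taken out of the rack (distance of spare_stud from where it was at the start of the episode above 0.02 m).
It also fails if it takes over 58 s, if anything falls off the work surface, if the arm or the gripper's body presses on something with over 40 N, if the wrist force passes 120 N, or if a joint passes its speed limit or range.

## Working session

There is one attempt and no reset: what is moved stays moved. The work goes in short steps, Python scripts to look and compute and a tool call to move; the robot and the scene stay as the last step left them, time stands still between calls to the robot, and variables do not carry over. Pictures are saved under pics/ and viewed, at most 10 in all, crops included, and the job is handed in when it is done.

Besides the shell and the picture viewer there is one more tool, called after "Call:" by a JSON object that holds its "op" and its "data". jog_arm: Moves the arm, as the interface text tells. Its arguments: {"type":"object","properties":{"gripper":{"type":"array","items":{"type":"number"}},"linear":{"type":"array","items":{"type":"array","items":{"type":"number"}}},"turn":{"type":"array","items":{"type":"number"}}},"required":["gripper","linear","turn"]}

```bash
mkdir -p pics
cat > h.py <<'E'
import numpy as np, cv2
from station import get_state, get_image, close_job
def grab(n,f):
    d=get_image(n); cv2.imwrite('pics/'+f+'.png',d['img'][:,:,::-1]); np.savez('pics/'+f+'.npz',v=d['vfov'],cx=d['cx'],cy=d['cy'],T=d['cam_to_world']); return d
def ray(f,u,v,z):
    d=np.load('pics/'+f+'.npz'); fl=200/np.tan(np.radians(float(d['v']))/2); T=d['T']
    r=T[:3,:3]@np.array([(u-d['cx'])/fl,(v-d['cy'])/fl,1]); o=T[:3,3]; return o+r*(z-o[2])/r[2]
def proj(f,p):
    d=np.load('pics/'+f+'.npz'); fl=200/np.tan(np.radians(float(d['v']))/2); T=d['T']
    c=T[:3,:3].T@(np.array(p)-T[:3,3]); return c[0]/c[2]*fl+d['cx'],c[1]/c[2]*fl+d['cy'],c[2]
E
python3 - <<'E'
from h import *
for n in('scene','top'):
    d=grab(n,n+'0'); print(n,d['vfov'],d['cx'],d['cy'],np.round(d['cam_to_world'],3).tolist())
a=np.vstack([cv2.imread('pics/scene0.png'),cv2.imread('pics/top0.png')]); cv2.imwrite('pics/both.png',a[:, :][:800])
print(get_state())
E
```

```text
scene 56.09631386450302 322.71634484650093 201.32271625795923 [[-0.66, -0.444, 0.606, -0.047], [-0.751, 0.387, -0.535, 0.55], [0.003, -0.809, -0.588, 0.605], [0.0, 0.0, 0.0, 1.0]]
top 55.574325782890895 317.37018840782895 190.97440942757368 [[-0.024, -0.994, 0.108, 0.413], [-1.0, 0.024, -0.003, 0.083], [0.0, -0.108, -0.994, 0.941], [0.0, 0.0, 0.0, 1.0]]
{'clock': 0.1, 'joint_pos': array([-1.46198790e+00,  5.32879932e-02,  1.61415542e+00, -1.13204578e-05,
        1.47601246e+00, -1.19004686e-01]), 'dq': array([-0.00028786, -0.00162357, -0.00427039,  0.0004996 , -0.00054051,
       -0.00121575]), 'joint_efforts': array([ 4.82846190e-06, -3.94904387e+01, -3.71364927e+01, -1.57079662e-04,
        3.88653614e-03, -7.36844186e-08]), 'eef_pos': array([ 0.14112431, -0.60860655,  0.40358819]), 'eef_rot': array([[ 9.74162406e-01,  2.25848535e-01, -2.13538013e-04],
       [ 2.25848539e-01, -9.74160670e-01,  1.85098465e-03],
       [ 2.10021839e-04, -1.85138691e-03, -9.99998264e-01]]), 'contact_force': array([ 0.55043243, -0.33722438, -0.47326236]), 'torque': array([ 0.02835466, -0.06358524,  0.02042697]), 'grasp_force': 0.0, 'gripper_width': 1.0010324229848022}
```

View pics/top0.png

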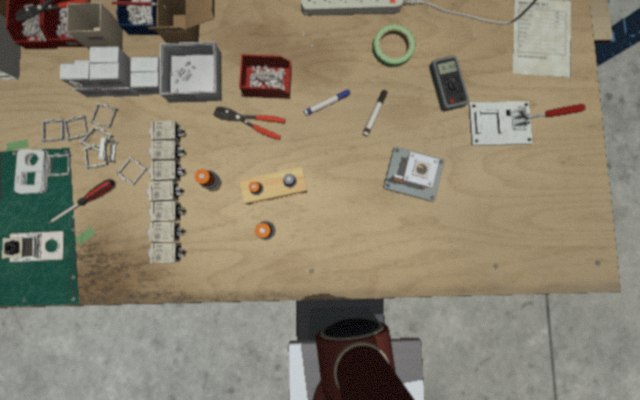

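View pics/scene0.png

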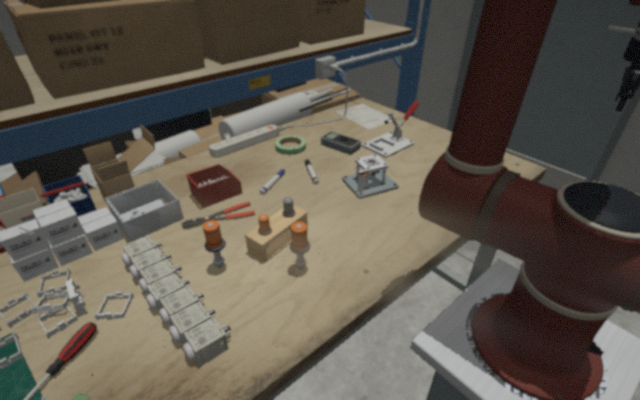

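The candidates in the top view are the orange stud in the rack at (254,187) and two free-standing orange studs at (204,177) and (263,230), which look larger and stand on the table. The one in the plywood rack next to the grey stud (289,180) fits the description. The stand is at (415,172), its socket near (422,169). I'll confirm in an enlarged crop.

Run:
```python
from h import *
a=cv2.imread('pics/top0.png')
l=cv2.resize(a[150:250,190:320],None,fx=5,fy=5,interpolation=3)[:, :390+260]
r=cv2.resize(a[140:210,375:455],None,fx=7,fy=7,interpolation=3)
s=cv2.imread('pics/scene0.png')
s1=cv2.resize(s[190:275,195:325],None,fx=3,fy=3,interpolation=3); s2=cv2.resize(s[145:200,335:405],None,fx=4,fy=4,interpolation=3)
C=np.zeros((600,800,3),np.uint8)
l=cv2.resize(a[150:250,190:320],None,fx=3,fy=3,interpolation=3); r=cv2.resize(a[140:210,380:450],None,fx=5,fy=5,interpolation=3)
C[:300,:390]=l; C[:350,400:750]=r; C[300:555,:390]=s1; C[360:580,400:680]=s2
cv2.imwrite('pics/crop1.png',C)
print('orange',ray('top0',254,187,.097),'grey',ray('top0',289,180,.097),'socket',ray('top0',422,169,.078))
for u,v in((204,177),(263,230)): print(ray('top0',u,v,.09))
```

```text
orange [0.5169037  0.22193182 0.097     ] grey [0.53081119 0.14336675 0.097     ] socket [ 0.55157696 -0.16159496  0.078     ]
[0.54329926 0.33604913 0.09      ]
[0.42073344 0.20363971 0.09      ]
```

View pics/crop1.png

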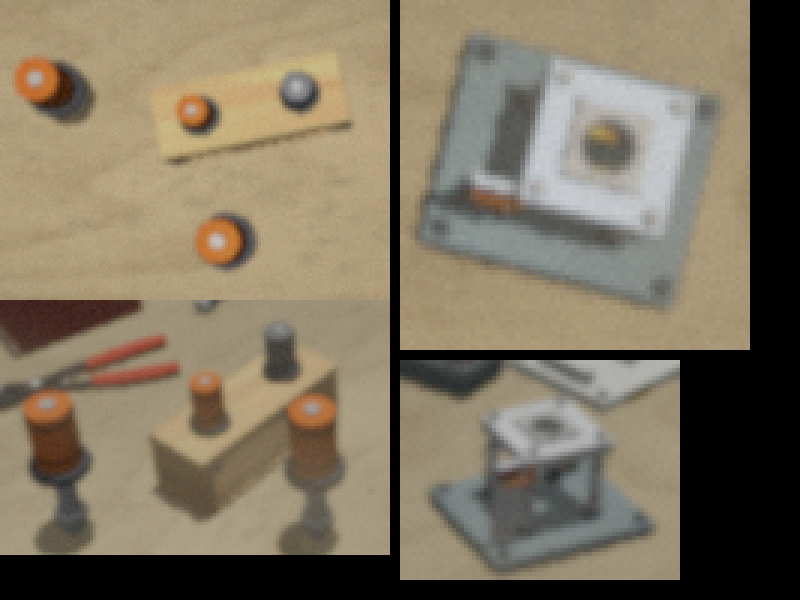

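The crop confirms it: the rack's orange stud matches the grey one in size, and both free-standing ones are larger. I'll pass over the stand for a close look on the way.

Call:
{"op": "jog_arm", "data": {"gripper": [50,50,50,50,50,50,50,50,50,50,50,50,50,50,50,50,50,50], "linear": [[25,27,0],[25,27,0],[25,27,0],[25,27,0],[25,27,0],[25,27,0],[25,27,0],[25,27,0],[25,27,0],[25,27,0],[25,27,0],[25,27,0],[25,27,0],[25,27,0],[25,27,0],[25,27,0],[0,0,0],[0,0,0]], "turn": [0,0,0,0,0,0,0,0,0,0,0,0,0,0,0,0,0,0]}}

```text
clock: 1.6
eef_pos: [0.5419, -0.1753, 0.404]
eef_rot: [[0.973, 0.229, -0.001], [0.229, -0.973, 0.0], [-0.001, -0.001, -1.0]]
contact_force: [-1.0, -0.3, 0.6]
gripper_width: 0.585
grasp_force: 0.0
```

Run:
```python
from h import *
grab('wrist','w1'); s=get_state(); print(s['eef_pos'],s['eef_rot'].round(3).tolist(),s['joint_pos'])
print(proj('w1',(.5516,-.1616,.078)))
```

```text
[ 0.54122893 -0.17633886  0.4040202 ] [[0.974, 0.227, -0.001], [0.227, -0.974, 0.0], [-0.001, -0.0, -1.0]] [-4.45590654e-01 -7.88540985e-02  1.74437131e+00 -5.27396654e-04
  1.47743703e+00  8.96013650e-01]
(np.float64(306.0620436213933), np.float64(169.29008642675848), np.float64(0.3002763030219396))
```

View pics/w1.png

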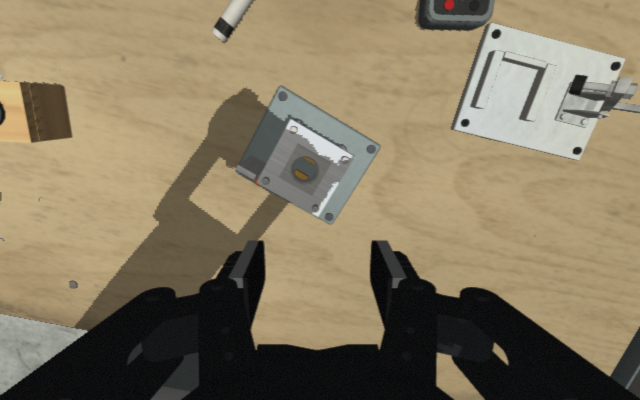

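The wrist picture shows the socket hole at (305,169), against a prediction of (306,169), so the estimate holds. Next I go above the rack.

Call:
{"op": "jog_arm", "data": {"gripper": [50,50,50,50,50,50,50,50,50,50,50,50,50], "linear": [[-2,36,0],[-2,36,0],[-2,36,0],[-2,36,0],[-2,36,0],[-2,36,-10],[-2,36,-10],[-2,36,-10],[-2,36,-10],[-2,36,-10],[-4,38,0],[0,0,0],[0,0,0]], "turn": [0,0,0,0,0,0,0,0,0,0,-3,0,0]}}

```text
clock: 2.73
eef_pos: [0.5168, 0.2214, 0.3543]
eef_rot: [[0.984, 0.176, -0.001], [0.176, -0.984, -0.001], [-0.001, 0.001, -1.0]]
contact_force: [-0.0, -0.4, 0.3]
gripper_width: 0.588
grasp_force: 0.0
```

Run:
```python
from h import *
grab('wrist','w2'); s=get_state(); print(s['eef_pos'],s['eef_rot'].round(3).tolist(),s['contact_force'])
p=proj('w2',(.5169,.2219,.097)); print(p, proj('w2',s['eef_pos']+s['eef_rot'][:,2]*.155))
a=cv2.imread('pics/w2.png'); b=cv2.imread('pics/w1.png')
u,v=int(p[0]),int(p[1]); print(u,v)
C=np.hstack([cv2.resize(a[max(v-60,0):max(v-60,0)+120,u-60:u+60],(400,400),interpolation=3),cv2.resize(b[129:209,265:345],(400,400),interpolation=3)])
cv2.imwrite('pics/crop2.png',C)
```

```text
[0.51715941 0.22037947 0.35457233] [[0.985, 0.175, -0.0], [0.175, -0.985, -0.001], [-0.0, 0.001, -1.0]] [-0.09470094 -0.21491618 -0.43874335]
(np.float64(317.0465846891107), np.float64(203.39672950115235), np.float64(0.23763792315420812)) (np.float64(321.1762847602761), np.float64(271.8963787048806), np.float64(0.1389748167294781))
317 203
```

View pics/crop2.png

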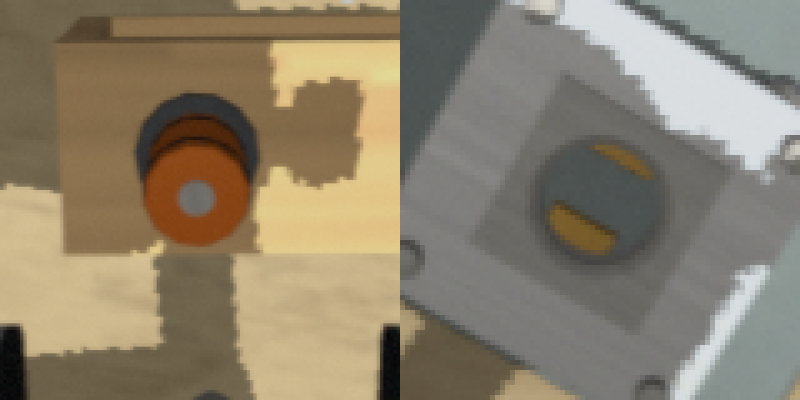

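The handle top is at (315.8,201.5) in the close view. The socket rim is at (305.4,169.3) in the earlier one.

Run:
```python
from h import *
o=ray('w2',315.6,201.3,.097); s=ray('w1',305.2,169.3,.078); e=get_state()['eef_pos']
print(o,s,'to orange',(o-e)*1000)
```

```text
[0.51829914 0.22323126 0.097     ] [ 0.55140716 -0.16082017  0.078     ] to orange [   1.13973345    2.85178711 -257.57232548]
```

Call:
{"op": "jog_arm", "data": {"gripper": [50,50,50,50,50,50,50,50,50,50,50,10,10,10,10,10,10,10], "linear": [[1,2,-15],[0,0,-20],[0,0,-20],[0,0,-20],[0,0,-15],[0,0,-12],[0,0,-8],[0,0,-7],[0,0,0],[0,0,0],[0,0,0],[0,0,0],[0,0,0],[0,0,0],[0,0,0],[0,0,0],[0,0,0],[0,0,0]], "turn": [0,0,0,0,0,0,0,0,0,0,0,0,0,0,0,0,0,0]}}

```text
clock: 4.28
eef_pos: [0.5186, 0.2234, 0.2388]
eef_rot: [[0.985, 0.175, 0.002], [0.175, -0.985, 0.001], [0.002, -0.0, -1.0]]
contact_force: [-0.8, -0.7, 5.8]
gripper_width: 0.262
grasp_force: 58.7
```

Call:
{"op": "jog_arm", "data": {"gripper": [10,10,10,10,10,10,10,10,10,10], "linear": [[0,0,3],[0,0,7],[0,0,12],[0,0,15],[0,0,15],[0,0,15],[0,0,15],[0,0,12],[0,0,6],[0,0,0]], "turn": [0,0,0,0,0,0,0,0,0,0]}}

```text
clock: 5.12
eef_pos: [0.5186, 0.2233, 0.34]
eef_rot: [[0.985, 0.175, 0.003], [0.175, -0.985, 0.001], [0.004, -0.0, -1.0]]
contact_force: [0.1, 0.9, -0.5]
gripper_width: 0.26
grasp_force: 58.7
```

Call:
{"op": "jog_arm", "data": {"gripper": [10,10,10,10,10,10,10,10,10,10,10,10,10,10,10,10], "linear": [[1,-12,0],[3,-28,0],[3,-32,0],[3,-32,0],[3,-32,0],[3,-32,0],[3,-32,0],[3,-32,0],[3,-32,0],[3,-32,0],[3,-32,0],[1,-32,0],[1,-16,0],[0,-8,0],[0,0,0],[0,0,0]], "turn": [0,0,0,0,0,0,0,0,0,0,0,0,0,0,0,0]}}

```text
clock: 6.45
eef_pos: [0.5507, -0.1608, 0.3367]
eef_rot: [[0.985, 0.174, -0.002], [0.174, -0.985, 0.001], [-0.001, -0.002, -1.0]]
contact_force: [1.1, 1.0, -0.9]
gripper_width: 0.261
grasp_force: 58.9
```

Run:
```python
from h import *
d=grab('wrist','w3'); grab('scene','s3'); s=get_state(); print(s['eef_pos'],s['contact_force'])
S=(.5515,-.161,.078); p=proj('w3',S); print(p, proj('s3',S))
a=cv2.imread('pics/w3.png'); u,v=map(int,p[:2]); u0=max(u-100,0);v0=max(v-100,0)
q=proj('s3',S); b=cv2.imread('pics/s3.png'); x0=int(q[0])-40;y0=int(q[1])-50
print(u0,v0,x0,y0)
C=np.hstack([cv2.resize(a[v0:v0+200,u0:u0+200],(400,400),interpolation=3),cv2.resize(b[y0:y0+80,x0:x0+80],(400,400),interpolation=3)])
cv2.imwrite('pics/crop3.png',C)
```

```text
[ 0.55093694 -0.1598319   0.33716748] [ 0.03315465 -0.15498039 -1.35222194]
(np.float64(319.0324286680463), np.float64(201.86485186381208), np.float64(0.23876641472706622)) (np.float64(371.3442100338197), np.float64(160.7207338715271), np.float64(1.0534911334348094))
219 101 331 110
```

View pics/crop3.png

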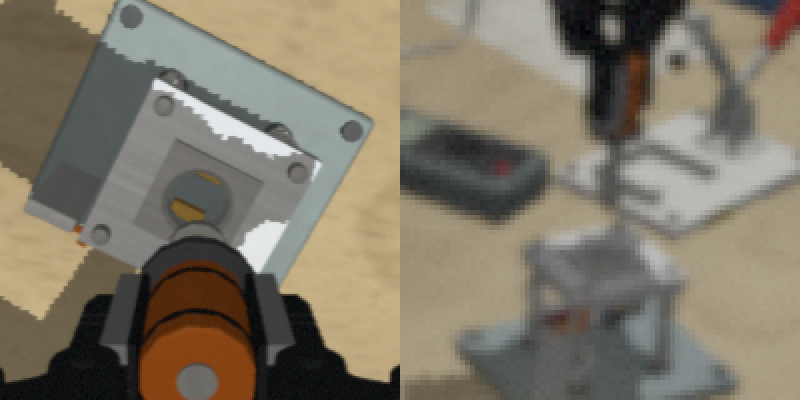

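Run:
```python
from h import *
print(ray('w3',317.3,198.8,.078), ray('w3',317.3,292.3,.1954), ray('w3',317.5,215,.1084))
```

```text
[ 0.55360226 -0.15932592  0.078     ] [ 0.54901809 -0.16017101  0.1954    ] [ 0.55138305 -0.15985882  0.1084    ]
```

Call:
{"op": "jog_arm", "data": {"gripper": [10,10,10,10,10], "linear": [[1,0,-8],[1,0,-10],[0,0,-6],[0,0,0],[0,0,0]], "turn": [0,0,0,0,0]}}

```text
clock: 6.97
eef_pos: [0.5529, -0.1604, 0.3124]
eef_rot: [[0.985, 0.175, -0.002], [0.175, -0.985, 0.001], [-0.002, -0.001, -1.0]]
contact_force: [0.2, -0.2, -0.4]
gripper_width: 0.261
grasp_force: 58.9
```

Run:
```python
from h import *
d=grab('wrist','w4'); s=get_state(); print(s['eef_pos'],s['contact_force'])
f=s['eef_pos'][2]-.1828; x,y=s['eef_pos'][:2]
for n,P in dict(sock=(.5525,-.1605,.078),tip=(x,y,f-.046),flange=(x,y,f)).items(): print(n,proj('w4',P))
a=cv2.imread('pics/w4.png'); C=cv2.resize(a[150:300,220:420],(800,600),interpolation=3)
cv2.imwrite('pics/crop4.png',C)
```

```text
[ 0.55310229 -0.16056997  0.31320053] [-0.03678117  0.90105381 -0.92680429]
sock (np.float64(318.6807711191701), np.float64(213.6752625439901), np.float64(0.215699436613001))
tip (np.float64(318.99006819880486), np.float64(215.97115166882173), np.float64(0.20938446094886737))
flange (np.float64(319.43871413361387), np.float64(245.23632431786206), np.float64(0.16514291537041337))
```

View pics/crop4.png

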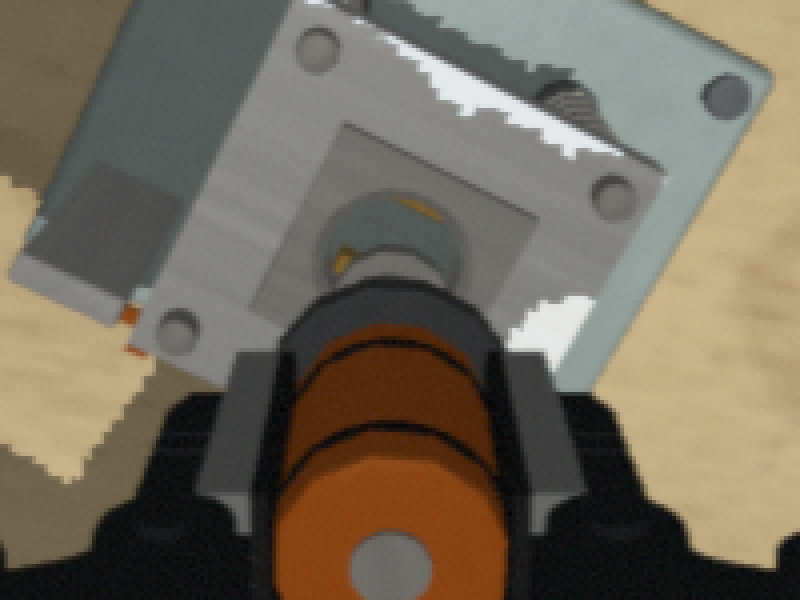

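The hole centre is at (318.5,216), so the stud sits about 1.5 mm too far in +x. I'll shift and start the insertion.

Call:
{"op": "jog_arm", "data": {"gripper": [10,10,10,10,10,10,10,10,10,10], "linear": [[-1.5,0,0],[0,0,-4],[0,0,-4],[0,0,-4],[0,0,-3],[0,0,-3],[0,0,-3],[0,0,-3],[0,0,0],[0,0,0]], "turn": [0,0,0,0,0,0,0,0,0,0]}}

```text
clock: 7.85
eef_pos: [0.5516, -0.1608, 0.2894]
eef_rot: [[0.985, 0.175, -0.0], [0.175, -0.985, 0.0], [-0.0, -0.0, -1.0]]
contact_force: [0.4, 0.5, -0.9]
gripper_width: 0.262
grasp_force: 58.9
```

Call:
{"op": "jog_arm", "data": {"gripper": [10,10,10,10,10,10,10,10,10], "linear": [[0,0,-1.5],[0,0,-1.5],[0,0,-1.5],[0,0,-1.5],[0,0,-1.5],[0,0,-1.5],[0,0,0],[0,0,0],[0,0,0]], "turn": [0,0,0,0,0,0,0,0,0]}}

```text
clock: 8.6
eef_pos: [0.5518, -0.1609, 0.2812]
eef_rot: [[0.985, 0.175, 0.001], [0.175, -0.985, -0.0], [0.001, 0.001, -1.0]]
contact_force: [-0.1, 0.7, 3.2]
gripper_width: 0.263
grasp_force: 58.9
```

Call:
{"op": "jog_arm", "data": {"gripper": [10,10,10,10,10], "linear": [[0,0,-1],[0,0,-1],[0,0,-1],[0,0,0],[0,0,0]], "turn": [0,0,0,0,0]}}

```text
clock: 9.02
eef_pos: [0.5518, -0.1609, 0.2781]
eef_rot: [[0.985, 0.175, 0.001], [0.175, -0.985, -0.0], [0.001, 0.001, -1.0]]
contact_force: [-0.5, 0.1, 4.8]
gripper_width: 0.264
grasp_force: 59.0
```

Call:
{"op": "jog_arm", "data": {"gripper": [10,10,10,10,10], "linear": [[0,0,-1],[0,0,-1],[0,0,-1],[0,0,0],[0,0,0]], "turn": [0,0,0,0,0]}}

```text
clock: 9.43
eef_pos: [0.5515, -0.1608, 0.2743]
eef_rot: [[0.985, 0.175, -0.0], [0.175, -0.985, 0.0], [-0.0, -0.0, -1.0]]
contact_force: [-1.1, 0.2, 1.1]
gripper_width: 0.266
grasp_force: 58.8
```

Call:
{"op": "jog_arm", "data": {"gripper": [10,10,10,10,10,10,10], "linear": [[0,0,-1],[0,0,-1],[0,0,-1],[0,0,-1],[0,0,-1],[0,0,0],[0,0,0]], "turn": [0,0,0,0,0,0,0]}}

```text
clock: 10.02
eef_pos: [0.5513, -0.1607, 0.2689]
eef_rot: [[0.985, 0.175, -0.001], [0.175, -0.985, 0.001], [-0.001, -0.001, -1.0]]
contact_force: [0.0, 1.2, -1.0]
gripper_width: 0.261
grasp_force: 58.8
```

Call:
{"op": "jog_arm", "data": {"gripper": [10,10,10,10,10,10,10,10], "linear": [[0,0,-1],[0,0,-1],[0,0,-1],[0,0,-1],[0,0,-1],[0,0,-1],[0,0,0],[0,0,0]], "turn": [0,0,0,0,0,0,0,0]}}

```text
clock: 10.68
eef_pos: [0.5516, -0.1608, 0.2636]
eef_rot: [[0.985, 0.175, -0.0], [0.175, -0.985, 0.0], [-0.0, -0.0, -1.0]]
contact_force: [-0.7, 1.3, -0.9]
gripper_width: 0.26
grasp_force: 58.8
```

Call:
{"op": "jog_arm", "data": {"gripper": [10,10,10,10,10,10], "linear": [[0,0,-1],[0,0,-1],[0,0,-1],[0,0,-1],[0,0,0],[0,0,0]], "turn": [0,0,0,0,0,0]}}

```text
clock: 11.18
eef_pos: [0.5518, -0.1609, 0.2602]
eef_rot: [[0.985, 0.175, 0.0], [0.175, -0.985, -0.0], [0.0, 0.0, -1.0]]
contact_force: [-1.4, 0.9, 2.4]
gripper_width: 0.263
grasp_force: 58.8
```

Call:
{"op": "jog_arm", "data": {"gripper": [10,10,10,10,10,10], "linear": [[0,0,-1],[0,0,-1],[0,0,0],[0,0,0],[0,0,0],[0,0,0]], "turn": [0,0,0,0,0,0]}}

```text
clock: 11.68
eef_pos: [0.5519, -0.1609, 0.2589]
eef_rot: [[0.985, 0.175, 0.0], [0.175, -0.985, -0.0], [0.0, 0.0, -1.0]]
contact_force: [-3.8, 1.6, 6.9]
gripper_width: 0.265
grasp_force: 59.3
```

Call:
{"op": "jog_arm", "data": {"gripper": [10,10,10,10,10,10,10], "linear": [[0,0,1],[0,0,1],[0,0,1],[0,0,1],[0,0,1],[0,0,0],[0,0,0]], "turn": [0,0,0,0,0,0,0]}}

```text
clock: 12.27
eef_pos: [0.5515, -0.1608, 0.2623]
eef_rot: [[0.985, 0.175, -0.0], [0.175, -0.985, 0.0], [-0.0, -0.0, -1.0]]
contact_force: [0.2, -0.1, -2.5]
gripper_width: 0.263
grasp_force: 59.0
```

Call:
{"op": "jog_arm", "data": {"gripper": [10,10,10,10], "linear": [[0,0,1],[0,0,0.5],[0,0,0],[0,0,0]], "turn": [0,0,0,0]}}

```text
clock: 12.6
eef_pos: [0.5517, -0.1608, 0.2642]
eef_rot: [[0.985, 0.175, 0.0], [0.175, -0.985, -0.0], [0.0, 0.0, -1.0]]
contact_force: [0.6, 0.3, 0.0]
gripper_width: 0.26
grasp_force: 59.0
```

Call:
{"op": "jog_arm", "data": {"gripper": [10,10,10,10], "linear": [[0,0,0.8],[0,0,0.7],[0,0,0],[0,0,0]], "turn": [0,0,0,0]}}

```text
clock: 12.93
eef_pos: [0.5517, -0.1609, 0.2658]
eef_rot: [[0.985, 0.175, 0.0], [0.175, -0.985, -0.0], [0.0, 0.0, -1.0]]
contact_force: [0.7, -0.9, -0.6]
gripper_width: 0.264
grasp_force: 59.0
```

Call:
{"op": "jog_arm", "data": {"gripper": [10,10,10,10], "linear": [[0,0,0.8],[0,0,0.7],[0,0,0],[0,0,0]], "turn": [0,0,0,0]}}

```text
clock: 13.27
eef_pos: [0.5517, -0.1609, 0.2673]
eef_rot: [[0.985, 0.175, 0.0], [0.175, -0.985, -0.0], [0.0, 0.0, -1.0]]
contact_force: [0.4, 0.3, -0.5]
gripper_width: 0.263
grasp_force: 59.0
```

Call:
{"op": "jog_arm", "data": {"gripper": [10,10,10,10], "linear": [[0,0,0.8],[0,0,0.7],[0,0,0],[0,0,0]], "turn": [0,0,0,0]}}

```text
clock: 13.6
eef_pos: [0.5517, -0.1608, 0.2688]
eef_rot: [[0.985, 0.175, 0.0], [0.175, -0.985, -0.0], [0.0, 0.0, -1.0]]
contact_force: [0.6, -0.7, 0.0]
gripper_width: 0.264
grasp_force: 59.0
```

Call:
{"op": "jog_arm", "data": {"gripper": [10,10,10,10], "linear": [[0,0,0.8],[0,0,0.7],[0,0,0],[0,0,0]], "turn": [0,0,0,0]}}

```text
clock: 13.93
eef_pos: [0.5515, -0.1608, 0.2699]
eef_rot: [[0.985, 0.174, -0.0], [0.174, -0.985, 0.0], [-0.0, -0.0, -1.0]]
contact_force: [0.3, -0.1, -2.1]
gripper_width: 0.265
grasp_force: 58.8
```

Call:
{"op": "jog_arm", "data": {"gripper": [10,10,10,10], "linear": [[0,0,0.8],[0,0,0.7],[0,0,0],[0,0,0]], "turn": [0,0,0,0]}}

```text
clock: 14.27
eef_pos: [0.5514, -0.1608, 0.271]
eef_rot: [[0.985, 0.174, -0.001], [0.174, -0.985, 0.0], [-0.001, -0.0, -1.0]]
contact_force: [0.6, -1.6, -6.8]
gripper_width: 0.265
grasp_force: 58.9
```

Call:
{"op": "jog_arm", "data": {"gripper": [10,10,10,10], "linear": [[0,0,0.5],[0,0,0.5],[0,0,0.5],[0,0,0]], "turn": [0,0,0,0]}}

```text
clock: 14.6
eef_pos: [0.5514, -0.1608, 0.2723]
eef_rot: [[0.985, 0.174, -0.001], [0.174, -0.985, 0.0], [-0.001, -0.0, -1.0]]
contact_force: [1.6, -1.4, -10.6]
gripper_width: 0.259
grasp_force: 59.1
```

Call:
{"op": "jog_arm", "data": {"gripper": [10,10,10,10], "linear": [[0,0,0.5],[0,0,0.5],[0,0,0.3],[0,0,0]], "turn": [0,0,0,0]}}

```text
clock: 14.93
eef_pos: [0.5513, -0.1607, 0.2736]
eef_rot: [[0.985, 0.175, -0.001], [0.175, -0.985, 0.0], [-0.001, -0.001, -1.0]]
contact_force: [3.9, -1.9, -14.9]
gripper_width: 0.265
grasp_force: 59.3
```

About 14 N, so I hold.

Call:
{"op": "jog_arm", "data": {"gripper": [10,10,10,10,10,10,10,10,10], "linear": [[0,0,0],[0,0,0],[0,0,0],[0,0,0],[0,0,0],[0,0,0],[0,0,0],[0,0,0],[0,0,0]], "turn": [0,0,0,0,0,0,0,0,0]}}

```text
clock: 15.68
eef_pos: [0.5514, -0.1607, 0.2741]
eef_rot: [[0.985, 0.175, -0.001], [0.175, -0.985, 0.0], [-0.001, -0.001, -1.0]]
contact_force: [1.8, -0.9, -17.2]
gripper_width: 0.26
grasp_force: 59.4
```

Run:
```python
from h import *
grab('scene','s5'); s=get_state(); print(s['eef_pos'],s['contact_force'],s['grasp_force'])
b=cv2.imread('pics/s5.png'); cv2.imwrite('pics/crop5.png',cv2.resize(b[125:205,325:425],(800,600)[:1]+(640,),interpolation=3)[:600])
```

```text
[ 0.55144005 -0.16073857  0.2741501 ] [  1.34988064  -1.36286185 -16.99883298] 59.41930174827576
```

View pics/crop5.png

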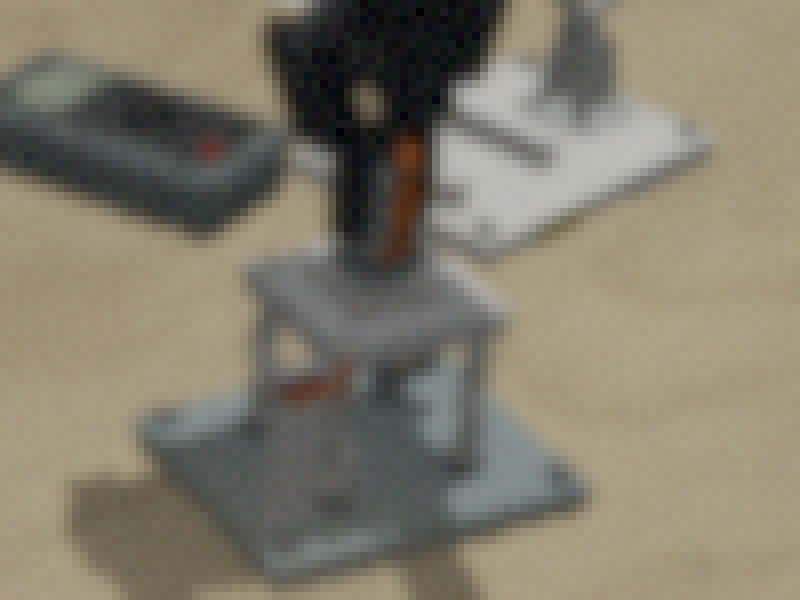

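The stud is held and the nest is raised under about 16 N. The scale face can't be seen from this camera, so the force and travel are my evidence. I ease off back down to the seat.

Call:
{"op": "jog_arm", "data": {"gripper": [10,10,10,10,10,10,10,10,10,10,10,10,10,10,10,10], "linear": [[0,0,-0.5],[0,0,-1],[0,0,-1],[0,0,-1],[0,0,-1],[0,0,-1],[0,0,-1],[0,0,-1],[0,0,-1],[0,0,-1],[0,0,-1],[0,0,-1],[0,0,-1],[0,0,-1],[0,0,0],[0,0,0]], "turn": [0,0,0,0,0,0,0,0,0,0,0,0,0,0,0,0]}}

```text
clock: 17.07
eef_pos: [0.5517, -0.1609, 0.2609]
eef_rot: [[0.985, 0.174, 0.0], [0.174, -0.985, -0.0], [0.0, 0.0, -1.0]]
contact_force: [0.2, -0.2, -1.3]
gripper_width: 0.261
grasp_force: 60.9
```

Call:
{"op": "jog_arm", "data": {"gripper": [10,10,50,50,50,50,50,50,50,50,50,50], "linear": [[0,0,-0.7],[0,0,0],[0,0,0],[0,0,0],[0,0,0],[0,0,0],[0,0,0],[0,0,0],[0,0,0],[0,0,0],[0,0,0],[0,0,0]], "turn": [0,0,0,0,0,0,0,0,0,0,0,0]}}

```text
clock: 18.07
eef_pos: [0.5516, -0.1609, 0.2603]
eef_rot: [[0.985, 0.174, -0.0], [0.174, -0.985, 0.0], [-0.0, -0.0, -1.0]]
contact_force: [1.0, -0.1, -0.8]
gripper_width: 0.59
grasp_force: 0.0
```

Call:
{"op": "jog_arm", "data": {"gripper": [50,50,50,50,50,50,50,50,50,50,50], "linear": [[0,0,4],[0,0,8],[0,0,12],[0,0,15],[0,0,20],[0,0,20],[0,0,20],[0,0,15],[0,0,0],[0,0,0],[0,0,0]], "turn": [0,0,0,0,0,0,0,0,0,0,0]}}

```text
clock: 18.98
eef_pos: [0.5514, -0.1607, 0.3738]
eef_rot: [[0.985, 0.175, -0.001], [0.175, -0.985, 0.0], [-0.001, -0.0, -1.0]]
contact_force: [-0.5, 0.1, 0.6]
gripper_width: 0.586
grasp_force: 0.0
```

Run:
```python
from h import *
grab('wrist','w6'); grab('scene','s6')
a=cv2.imread('pics/w6.png')[120:320,220:420]; b=cv2.imread('pics/s6.png')[120:200,335:415]
cv2.imwrite('pics/crop6.png',np.hstack([cv2.resize(a,(400,400)),cv2.resize(b,(400,400),interpolation=3)]))
for z in (.078,.083,.119): print(proj('w6',(.5515,-.161,z)))
```

```text
(np.float64(318.32826640920615), np.float64(190.60817586203837), np.float64(0.27477414373997355))
(np.float64(318.3515870080982), np.float64(192.09461172466325), np.float64(0.26996346987800834))
(np.float64(318.54764159402146), np.float64(204.59097036870497), np.float64(0.23532661807185898))
```

View pics/crop6.png

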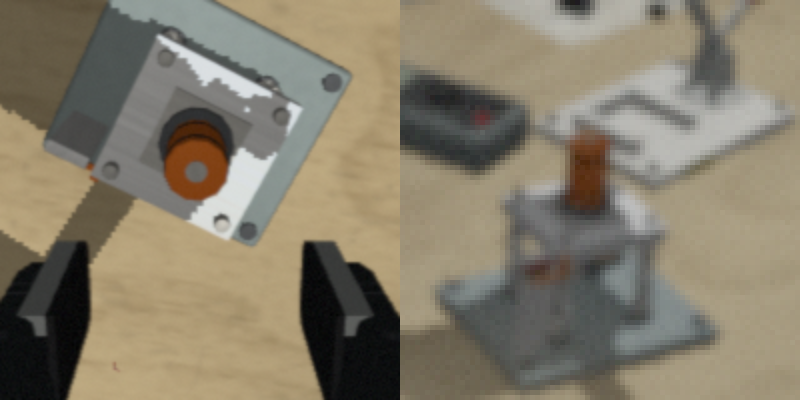

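The stud stands upright with its flange on the seat. Its handle top is at (318,206), against a prediction of (318.5,204.6) for fully home.

```bash
python3 -c "
from station import close_job; print(close_job())"
```

```text
the job is handed in; nothing more can be done
None
```

I pressed the orange stud home in the stand, pulled it up with about 14–16 N by the wrist force reading for over half a second, released it and handed the job in. The hand-in gave no verdict. In the last picture the stud stands upright and seated; the arm never touched the grey stud, but I couldn't read the pointer itself.

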